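# Pack the leaning testers into the divided crate

## Task

Take the two handheld testers out of the sloping charging dock and stand each one upright, head up, in a free cell of its own in the divided crate. Lower each gently until you feel it rest on the packing pad in that cell (the pads differ in thickness) before letting go: do not drop it or ram it against the crate. Leave the parts cup that hangs in one cell, and the spray can, metal box and power adapter, where they are.

Things in the scene. Friction and masses are not known exactly. Their poses are not given: they have to be found in the camera images.
- tester1: handheld tester, plain grey plastic bar 34 (x) by 46 (y) by 118 (z) mm, 0.18 to 0.37 kg, screen and keys on its -x face. Origin: centre of its flat foot; z runs along it to the head. At the start it leans in a dock pocket, z 32 degrees from vertical; its upper 78 mm stand clear of the side walls. Grip it across y, about 98 mm above the foot, and draw it out along its length
- tester2: a second tester exactly like tester1, in the other pocket
- dock: sloped charging dock, fixed; grey base 120 (x) by 190 (y) mm, two black pockets at y = -43 and +43 mm. Origin: under its middle, on the table. Pockets lean 32 degrees, mouth towards the dock's +x and up; pocket floor centre at x 0, z 45 mm; measured along the pocket the back rest (+x side) is 72 mm high, the side walls 38 mm (5 mm thick, 51 mm apart), the front lip 20 mm
- crate: open grey plastic crate, fixed, 127 (x) by 155 (y) by 80 (z) mm, 5 mm walls and dividers: 2 by 2 cells, each 56 (x) by 70 (y) mm inside. Origin: centre of its underside, on the table. A flat brown packing pad fills the floor of each cell; its thickness is not reported: top anywhere from 8 to 42 mm above the table. It gives 1 mm per 5 N; walls and pads bear 30 N at most
- cell0 (a point): centre of the mouth of the crate's -x, -y cell (in the crate's frame), level with the top of the walls, 80 mm above the table
- cell1 (a point): centre of the mouth of the crate's -x, +y cell (in the crate's frame), level with the top of the walls, 80 mm above the table
- cell2 (a point): centre of the mouth of the crate's +x, -y cell (in the crate's frame), level with the top of the walls, 80 mm above the table
- cell3 (a point): centre of the mouth of the crate's +x, +y cell (in the crate's frame), level with the top of the walls, 80 mm above the table
- cup: white drop-in parts cup with screws in it, 62 (x) by 76 (y) mm over its thin rim, which hangs on the walls of one of the four cells and fills that cell. Origin: centre of the cup at the underside of the rim, 80 mm above the table. Leave it alone
- spray: upright metal spray can, 52 mm across, 120 mm tall, origin at the centre of its underside; bystander
- converter: flat dark steel network box 75 by 100 by 28 mm, origin at the centre of its underside; bystander
- adapter: black power adapter 50 by 85 by 32 mm, origin at the centre of its underside; bystander
Mind the look-alikes: they are no part of the job. Leave any brown or yellow look-alike of the tester2 alone.

How it is judged:
By the outcome, as a careful person would: the job done as asked, in the order asked, and still so for the second after the job is handed in, with the robot touching nothing.
It also fails if it takes over 61 s, if anything falls off the work surface, if the arm or the gripper's body presses on something with over 40 N, if the wrist force passes 120 N, or if a joint passes its speed limit or range.

## Robot

A 6-joint arm with a two-finger parallel gripper is mounted at the origin on the work surface. World frame = base frame: x ahead of the robot, y to its left, z up, the work surface at z = 0. Lengths are in m, angles in rad, forces in N, time in s.
With the tool pointing down it reaches from about 0.3 to 0.875 m from the base axis. Payload 4.2 kg.
Tool frame: the origin (TCP) lies midway between the tips of the shut fingers; the grasp point (between the pads) lies 19 mm behind it; z points along the fingers, y is the line along which they close (so a half turn about z gives the same grasp; the last joint's range is limited). The gripper opens to 85 mm and grips with 20 to 120 N. Pads are 22 mm wide; open, the fingers measure 114 mm over their backs; the gripper's body (76 mm by 85 mm) begins 54 mm behind the grasp point. The pads swing forward as they close: fully open they stand 13 mm farther back than shut.
Start: joints at [1.249, 0.32, 1.565, -0, 1.257, -0.02], TCP at [0.171, 0.549, 0.231] pointing down, gripper open.
Joint ranges: [-3.11, 3.11], [-0.84, 2.01], [0.21, 2.61], [-1.34, 4.49], [0.05, 2.63], [-2.56, 2.56]. Speed limits (rad/s): [2.57, 2.57, 3.14, 3.14, 3.14, 3.14].

## Interface

Orientations are given as [roll, pitch, yaw] about the fixed x, y, z axes, in that order (R = Rz(yaw) Ry(pitch) Rx(roll)).
In Python, from plant import * gives the robot as it stands.
- The arm moves only by the shell command python3 -m pendant 'ROWS' [OPENING]. ROWS is JSON, a list of rows, each a list of 4 numbers: the shift along the tool's x, y, z in units of 50 mm (1.0 is 50 mm), then the turn about the tool's z in units of 5 degrees (1.0 is 5 degrees). In form: [[x, y, z, twist], ...]. A call has 1 to 8 rows; each row shifts and turns the commanded pose from where the row before left it, along the tool's axes as they then stand; what a row does not reach is not made up. A row lasts 1/10 s, in which the tool goes at most 50 mm and 8.59 degrees, less where a joint would pass 70% of its speed; a pose out of reach is approached as far as the arm can. A call is refused whole if a number of a shift passes 1 or a number of a turn 1, either way. A call with a gripper value outside its range is refused whole. OPENING is the opening, from 0 (shut) to 1 (fully open), set as the call begins (- or left out, the last holds). The fingers move at their own pace and stop on an object; the grip force is fixed at half the most. Time passes only in rows, so rows that do not move let the fingers close. It gives the time, the measured TCP pose, the force, the opening and the grip force at its end, in the units of the state.
- get_obs(): the state, without advancing time (a new reading comes with each control period).
- camera(name): name is "scene" or "top"; returns a dict with "color" (480x640x3 uint8, red, green, blue), "depth" (480x640 float32, m along the optical axis (not along the pixel's ray), 0 where there is no reading), "mtx" (3x3 intrinsics, pixels), "k1" (the pictures are not rectified: a ray, as slopes to the right and down, at radius r is drawn at 1 + k1 r^2 times it, then the intrinsics apply), "world_from_camera" (4x4, takes a point from camera to world coordinates). Camera axes: x right, y down, z forward; pixel columns grow to the right and rows downward; lengths in m; the calibration is good to about 2 mm. A picture is of the moment at which its call begins.
- job_done(): hands the job in; it is judged then, once.
Trained networks look in a picture, given as the dict that the camera call returned (one of the last four; its "shot" number tells which), for a name from the list of things; names that differ only in an ending like _2 or _b are one class to them, and where a whole thing is asked for, a point or a joint stands for the part that bears it (a point fixed in the world has none). Each returns a list of dicts, best first, with "conf" (0 to 1); they miss things now and then, are a little off and sometimes report something else, mostly with a low value. They report only what shows in the picture. A call takes as long as a camera call. They do not tell look-alikes from the thing itself.
- find_in(query, picture): "centre" ([x, y, z] in m, in world coordinates, good to about 4 mm: the middle of the surface that is visible of it).
- place_of(query, picture): "centre" ([x, y, z] in m, in world coordinates, good to about 4 mm: a listed point, or the origin of a listed thing).
The state is a dict: "time_s": time; "joint_positions": joint angles; "joint_velocities": joint speeds; "tau": joint torques, N m; "tcp_pos": TCP position; "tool_rot": TCP orientation; "wrist_force": force on the tool from outside, world axes, zero at the start; "moment": the same for the moment, N m; "grip_width": finger opening in m; "finger_force": force on a finger pad.
Only numpy, scipy, OpenCV 4.12 (cv2) and the standard library are available. Lean on these libraries where they do the work, as an engineer would, in place of code of your own. Each camera call takes 0.05 s, during which the arm holds its last target. There are 200 camera calls.

## Working session

There is one attempt and no reset: what is moved stays moved. The work goes in short steps, Python scripts to look and compute and a shell command to move; the robot and the scene stay as the last step left them, time stands still between calls to the robot, and variables do not carry over. Pictures are saved under pics/ and viewed, at most 10 in all, crops included, and the job is handed in when it is done.

```bash
mkdir -p pics; ls
python3 - <<'E'
from plant import *
import cv2
o=get_obs(); print(o)
for n in("scene","top"):
    p=camera(n); cv2.imwrite(f"pics/{n}0.png",p["color"][:,:,::-1])
    print(n,p["mtx"].tolist(),p["k1"],p["world_from_camera"].round(3).tolist())
    for q in["tester1","dock","crate","cell0","cell1","cell2","cell3","cup","spray","converter","adapter"]:
        print(q,[( [round(float(c),3) for c in d["centre"]],round(d["conf"],2)) for d in place_of(q,p)])
E
```

```text
pics
{'time_s': 0.0, 'joint_positions': array([ 1.24902436e+00,  3.20267538e-01,  1.56568847e+00, -1.64320726e-05,
        1.25736411e+00, -1.99902780e-02]), 'joint_velocities': array([ 0.00028808,  0.00075451,  0.00028117, -0.00033338, -0.00021692,
        0.00031549]), 'tau': array([-7.68992468e-04, -4.15533793e+01, -2.34165072e+01, -9.94442280e-05,
        8.40050139e-03,  1.28574476e-05]), 'tcp_pos': array([0.17075137, 0.54856568, 0.23049257]), 'tool_rot': array([-3.13986523e+00, -1.89104163e-05,  2.83981603e+00]), 'wrist_force': array([-0.40788701, -0.02352739,  0.09884683]), 'moment': array([-0.03387332,  0.0136766 , -0.00296849]), 'finger_force': 0.0, 'grip_width': 0.08543792861826795}
scene [[559.373690885295, 0.0, 321.5254090414853], [0.0, 559.373690885295, 238.4366002170976], [0.0, 0.0, 1.0]] -0.032357708679522104 [[0.423, 0.536, -0.731, 1.316], [0.906, -0.241, 0.348, -0.373], [0.011, -0.809, -0.588, 0.72], [0.0, 0.0, 0.0, 1.0]]
tester1 [([0.306, 0.004, 0.022], 0.77), ([0.592, -0.184, 0.043], 0.69), ([0.572, -0.101, 0.045], 0.63), ([0.342, -0.125, 0.015], 0.6)]
dock [([0.58
[... 1208 characters left out ...]
 0.57)]
dock [([0.583, -0.14, -0.0], 0.55)]
crate [([0.532, 0.136, -0.002], 0.95), ([0.572, -0.103, 0.041], 0.3)]
cell0 [([0.568, 0.169, 0.082], 0.93), ([0.502, 0.097, 0.076], 0.76), ([0.564, 0.099, 0.081], 0.71)]
cell1 [([0.568, 0.169, 0.082], 0.93), ([0.502, 0.097, 0.076], 0.76), ([0.564, 0.099, 0.081], 0.71)]
cell2 [([0.568, 0.169, 0.082], 0.93), ([0.502, 0.097, 0.076], 0.76), ([0.564, 0.099, 0.081], 0.71)]
cell3 [([0.568, 0.169, 0.082], 0.93), ([0.502, 0.097, 0.076], 0.76), ([0.564, 0.099, 0.081], 0.71)]
cup [([0.5, 0.174, 0.079], 0.8)]
spray [([0.756, 0.289, -0.003], 0.66), ([0.759, -0.272, 0.006], 0.26)]
converter [([0.746, 0.006, 0.001], 0.95)]
adapter [([0.756, -0.273, 0.003], 0.66)]
```

View pics/scene0.png

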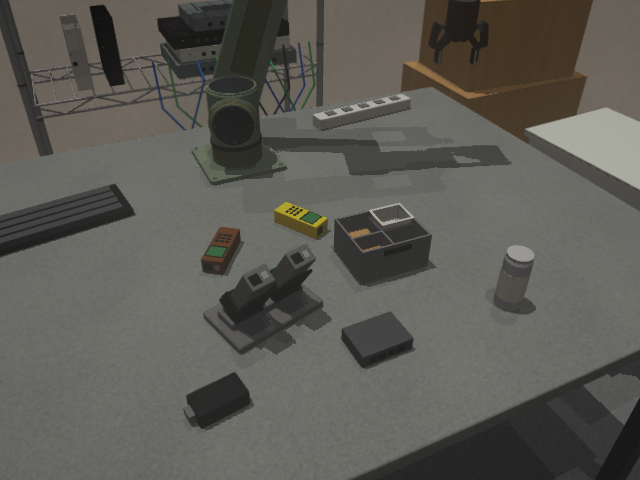

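View pics/top0.png

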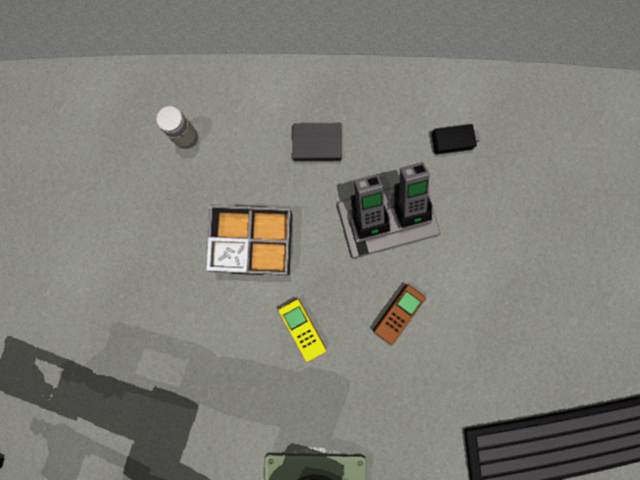

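The scene view shows the dock with both grey testers at about (250,290) and (290,270), leaning away from the robot. The top view shows the cup in the lower-left cell (230,255), which leaves three cells free, and the yellow and brown look-alikes lying on the table. The pendant can't tilt the tool, so I'll pivot each tester in the pads against the dock's front lip. First I'll refine the poses from depth.

```bash
cat > h.py <<'E'
from plant import *
import numpy as np, cv2
from scipy.optimize import least_squares
def cloud(p):
    d=p["depth"]; v,u=np.nonzero(d>0); K=p["mtx"]
    q=cv2.undistortPoints(np.stack([u,v],1).astype(float)[:,None],K,np.array([p["k1"],0,0,0.]))[:,0]
    z=d[v,u]; P=np.c_[q*z[:,None],z]; T=p["world_from_camera"]
    return P@T[:3,:3].T+T[:3,3]
def box(P,c,yaw,tilt):   # local coords in tester frame, foot centre c
    Rz=np.array([[np.cos(yaw),-np.sin(yaw),0],[np.sin(yaw),np.cos(yaw),0],[0,0,1]])
    Ry=np.array([[np.cos(tilt),0,np.sin(tilt)],[0,1,0],[-np.sin(tilt),0,np.cos(tilt)]])
    return (P-c)@(Rz@Ry)
H=np.array([.017,.023,.059])
def sdf(L):
    q=np.abs(L-[0,0,.059])-H
    return np.linalg.norm(np.maximum(q,0),axis=1)+np.minimum(q.max(1),0)
E
python3 - <<'E'
from h import *
C=[cloud(camera(n)) for n in("top","scene")]
for n,A in(("both",np.vstack(C)),("top",C[0]),("scene",C[1])):
  for g in((.572,-.102),(.592,-.184)):
    x=np.r_[g,.045,np.radians(13),np.radians(32)]
    for it in range(3):
        L=box(A,x[:3],x[3],x[4]); m=(np.abs(L[:,0])<.03)&(np.abs(L[:,1])<.033)&(L[:,2]>.076)&(L[:,2]<.14)&(np.abs(sdf(L))<(.015,.008,.005)[it])
        r=least_squares(lambda x:sdf(box(A[m],x[:3],x[3],x[4])),x,loss="soft_l1",f_scale=.002); x=r.x
    print(n,m.sum(),x[:3].round(4),np.degrees(x[3:]).round(1),np.abs(r.fun).mean())
for n,A in zip(("top","scene"),C):
    m=(A[:,2]>.072)&(A[:,2]<.09)&(abs(A[:,0]-.533)<.09)&(abs(A[:,1]-.136)<.1)
    print(n,"rim",m.sum(),cv2.minAreaRect((A[m,:2]*1000).astype(np.float32)))
    for c in((.503,.098),(.565,.098),(.566,.170)):
        k=(abs(A[:,0]-c[0])<.015)&(abs(A[:,1]-c[1])<.02)&(A[:,2]<.06); 
        if k.sum(): print("pad",c,k.sum(),np.median(A[k,2]).round(4))
E
```

```text
both 1545 [ 0.5698 -0.1022  0.0451] [15.5 32.7] 0.0009581082515322894
both 1644 [ 0.5934 -0.1861  0.0454] [16.5 32.8] 0.0010164258215329348
top 762 [ 0.5704 -0.1025  0.0459] [15.  32.8] 0.0007879171341217074
top 791 [ 0.5936 -0.1875  0.0469] [16.7 33.2] 0.0007324096689172159
scene 779 [ 0.5702 -0.1029  0.044 ] [16.7 32.2] 0.0008536139390615244
scene 848 [ 0.5945 -0.1851  0.0436] [16.3 31.9] 0.0008141177886208077
top rim 1259 ((533.3572387695312, 134.327392578125), (154.59654235839844, 132.88819885253906), 88.57763671875)
pad (0.503, 0.098) 299 0.0428
pad (0.565, 0.098) 299 0.0382
pad (0.566, 0.17) 280 0.0227
scene rim 1158 ((531.5192260742188, 133.6636505126953), (157.50680541992188, 136.00230407714844), 88.86639404296875)
pad (0.503, 0.098) 26 0.0419
```

```bash
cat > go.py <<'E'
import sys
from h import *
o=get_obs(); x,y,z,psi=map(float,sys.argv[1:5]); p=o["tcp_pos"]; yaw=o["tool_rot"][2]
t=np.radians(psi); d=np.array([x,y,z])-p
tw=-((np.degrees(t-yaw)+180)%360-180)/5
a=t if len(sys.argv)<6 else yaw   # default: shift measured after twist
print("t",round(o["time_s"],2),"p",p.round(4),"yaw",np.degrees(yaw).round(2),"w",round(float(o["grip_width"]),4),"F",o["wrist_force"].round(1),"j",o["joint_positions"].round(2))
print("twist units",round(tw,2)," shift units x,y,z",(np.array([d[0]*np.cos(a)+d[1]*np.sin(a),d[0]*np.sin(a)-d[1]*np.cos(a),-d[2]])/.05).round(3))
E
python3 -m pendant '[[0,0,0,-0.945],[0,0,0,-0.945],[0,0,0,-0.945],[0,0,0,-0.945],[0,0,0,-0.945],[0,0,0,-0.945],[0,0,0,-0.95]]' 0.8; python3 go.py 0.620 -0.088 0.215 195.8
```

```text
time_s: 2.0
tcp_pos: [0.1709, 0.549, 0.2313]
tool_rot: [3.142, 0.0, -2.862]
wrist_force: [0.6, 0.0, 0.2]
grip_width: 0.0682
finger_force: 0.0
t 2.0 p [0.1709 0.549  0.2313] yaw -164.0 w 0.0682 F [0.6 0.  0.2] j [ 1.25  0.32  1.56  0.    1.26 -0.6 ]
twist units 0.04  shift units x,y,z [ -5.173 -14.704   0.326]
```

```bash
python3 -m pendant '[[-0.3,-0.9,0,0],[-0.323,-0.919,0,0],[-0.323,-0.919,0,0],[-0.323,-0.919,0,0],[-0.323,-0.919,0,0],[-0.323,-0.919,0,0],[-0.323,-0.919,0,0],[-0.323,-0.919,0,0]]' >/dev/null
python3 -m pendant '[[-0.323,-0.919,0,0],[-0.323,-0.919,0,0],[-0.323,-0.919,0,0],[-0.323,-0.919,0,0],[-0.323,-0.919,0,0],[-0.323,-0.919,0,0],[-0.323,-0.919,0,0],[0,0,0,0]]' >/dev/null
python3 go.py 0.620 -0.088 0.215 195.8
```

```text
t 3.6 p [ 0.5932 -0.0523  0.2305] yaw -164.48 w 0.0684 F [-1.   1.4 -0.1] j [-0.11  0.35  1.52 -0.    1.27 -1.95]
twist units -0.06  shift units x,y,z [-0.321 -0.833  0.311]
```

```bash
python3 -m pendant '[[-0.16,-0.415,0,-0.06],[-0.16,-0.415,0.1,0],[0,0,0.2,0],[0,0,0,0]]' >/dev/null
python3 go.py 0.620 -0.088 0.104 195.8
python3 - <<'E'
from h import *
p=camera("scene"); cv2.imwrite("pics/s1.png",cv2.resize(p["color"][180:380,180:400,::-1],None,fx=3,fy=3))
E
```

```text
t 4.0 p [ 0.6157 -0.0823  0.2144] yaw -163.91 w 0.0681 F [ 0.1  0.7 -0.7] j [-0.15  0.41  1.48  0.    1.26 -2.  ]
twist units 0.06  shift units x,y,z [-0.051 -0.133  2.207]
```

View pics/s1.png

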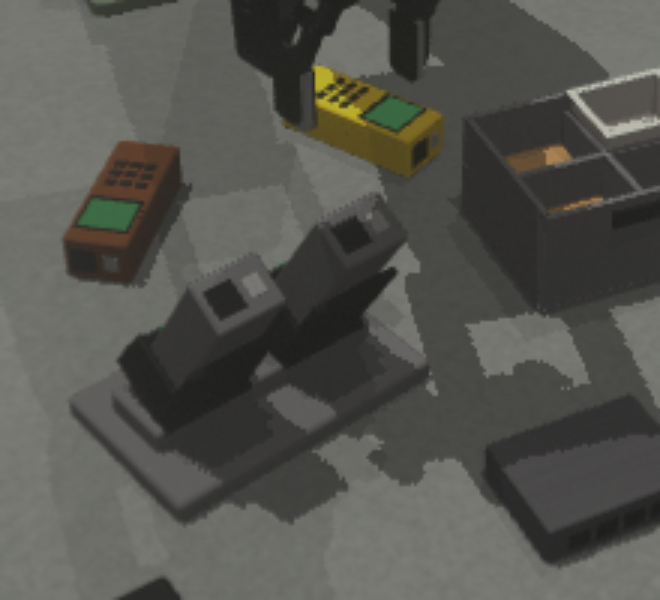

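The gripper hangs above tester1 (head near (345,235) in the crop) with its fingers across y. Now I'll descend and grip.

```bash
python3 -m pendant '[[-0.05,-0.13,0.2,0],[0,0,0.4,0],[0,0,0.4,0],[0,0,0.4,0],[0,0,0.4,0],[0,0,0.3,0],[0,0,0.1,0],[0,0,0,0]]'
python3 go.py 0.620 -0.088 0.104 195.8
```

```text
time_s: 4.85
tcp_pos: [0.621, -0.0882, 0.1057]
tool_rot: [3.141, -0.001, -2.86]
wrist_force: [-0.5, -0.7, 0.1]
grip_width: 0.0682
finger_force: 0.0
t 4.85 p [ 0.621  -0.0882  0.1057] yaw -163.86 w 0.0682 F [-0.5 -0.7  0.1] j [-0.16  0.5   1.61  0.    1.03 -2.01]
twist units 0.07  shift units x,y,z [0.017 0.01  0.034]
```

```bash
python3 -m pendant '[[0,0,0.03,0],[0,0,0,0],[0,0,0,0],[0,0,0,0],[0,0,0,0],[0,0,0,0]]' 0.3
python3 - <<'E'
from h import *
p=camera("scene"); cv2.imwrite("pics/s2.png",cv2.resize(p["color"][180:380,180:400,::-1],None,fx=3,fy=3))
E
```

```text
time_s: 5.45
tcp_pos: [0.6219, -0.0885, 0.1058]
tool_rot: [-3.141, 0.002, -2.86]
wrist_force: [0.1, 0.9, 6.0]
grip_width: 0.0452
finger_force: 61.9
```

View pics/s2.png

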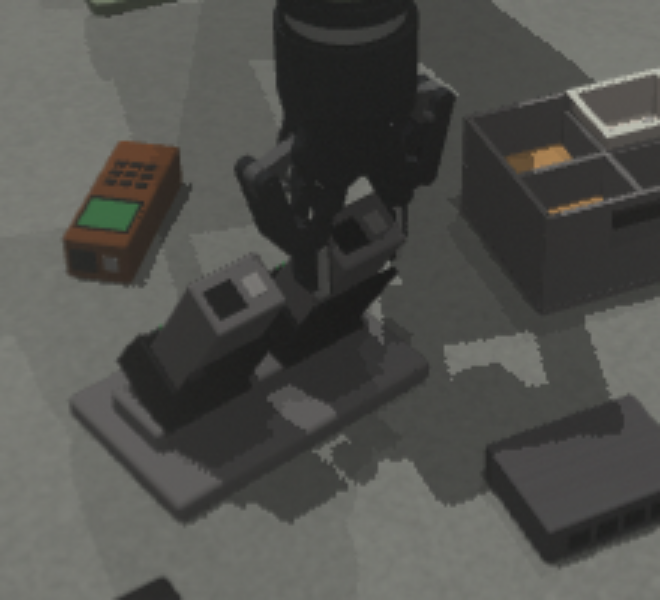

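```bash
python3 -m pendant '[[-0.027,0,-0.043,0],[-0.027,0,-0.043,0],[-0.027,0,-0.043,0],[-0.027,0,-0.043,0],[0,0,0,0]]'
python3 -m pendant '[[0.05,0,-0.04,0],[0.05,0,-0.04,0],[0.05,0,-0.04,0],[0.05,0,-0.04,0],[0.055,0,-0.033,0],[0.055,0,-0.033,0],[0.055,0,-0.033,0],[0.055,0,-0.033,0]]'
```

```text
time_s: 6.0
tcp_pos: [0.6265, -0.0871, 0.1134]
tool_rot: [3.141, -0.0, -2.86]
wrist_force: [-0.9, -0.2, -0.3]
grip_width: 0.0452
finger_force: 61.4
time_s: 6.8
tcp_pos: [0.6073, -0.0922, 0.1284]
tool_rot: [3.141, 0.003, -2.861]
wrist_force: [2.6, 3.1, -5.4]
grip_width: 0.0454
finger_force: 63.5
```

```bash
python3 -m pendant '[[0.06,0,-0.024,0],[0.06,0,-0.024,0],[0.06,0,-0.024,0],[0.06,0,-0.024,0],[0.062,0,-0.016,0],[0.062,0,-0.016,0],[0.062,0,-0.016,0],[0.062,0,-0.016,0]]'
python3 -m pendant '[[0.06,0,-0.01,0],[0.04,0,0,0],[0,0,0,0]]'
cat >> h.py <<'E'
def fit(A,g,yaw,tilt,lo=.05):
    x=np.r_[g,np.radians(yaw),np.radians(tilt)]
    for it in range(4):
        L=box(A,x[:3],x[3],x[4]); m=(np.abs(L[:,0])<.03)&(np.abs(L[:,1])<(.021 if it else .03))&(L[:,2]>lo)&(L[:,2]<.13)&(np.abs(sdf(L))<(.02,.012,.008,.005)[it])
        r=least_squares(lambda x:sdf(box(A[m],x[:3],x[3],x[4])),x,loss="soft_l1",f_scale=.002); x=r.x
    print("fit",m.sum(),x[:3].round(4),np.degrees(x[3:]).round(1),np.abs(r.fun).mean().round(5))
E
python3 - <<'E'
from h import *
p=camera("scene"); cv2.imwrite("pics/s3.png",cv2.resize(p["color"][180:380,180:400,::-1],None,fx=3,fy=3))
A=cloud(p); o=get_obs(); g=np.r_[o["tcp_pos"][:2],o["tcp_pos"][2]-.079]
for t in(0,15):fit(A,g,16,t)
E
```

```text
time_s: 7.6
tcp_pos: [0.5851, -0.0988, 0.1374]
tool_rot: [-3.142, 0.006, -2.861]
wrist_force: [4.3, 3.7, -2.8]
grip_width: 0.0456
finger_force: 63.8
time_s: 7.9
tcp_pos: [0.5806, -0.1002, 0.1384]
tool_rot: [-3.141, 0.008, -2.861]
wrist_force: [5.4, 5.3, -1.1]
grip_width: 0.0456
finger_force: 64.0
fit 860 [ 0.5788 -0.0995  0.0615] [16.6  2.2] 0.00081
fit 860 [ 0.5788 -0.0995  0.0615] [16.6  2.2] 0.00081
```

View pics/s3.png

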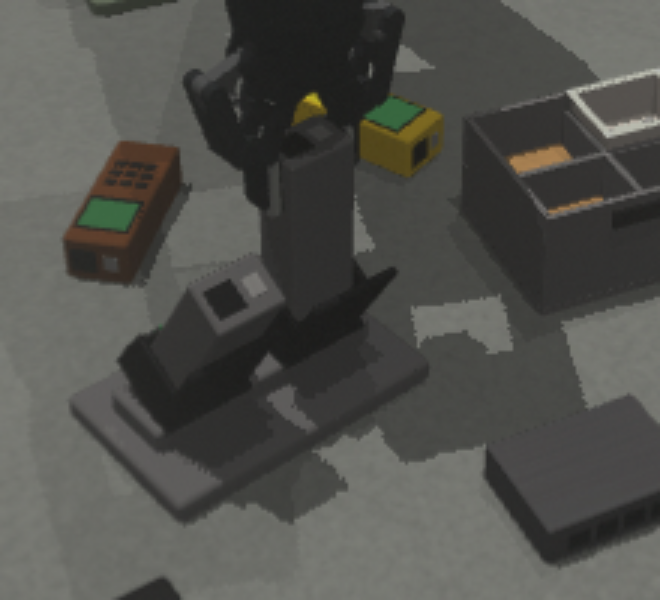

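The picture shows tester1 nearly upright in the grip; the fit gives 2.2° of tilt left. One last nudge, then lift.

```bash
python3 -m pendant '[[0.04,0,0,0],[0.04,0,0,0],[0.02,0,0,0],[0,0,0,0],[-0.03,0,-0.1,0],[0,0,-0.3,0],[0,0,-0.7,0],[0,0,-0.8,0]]'
python3 -m pendant '[[0,0,-0.8,0],[0,0,-0.2,0],[0,0,0,0],[0,0,0,0]]'
python3 - <<'E'
from h import *
A=cloud(camera("scene")); o=get_obs(); g=np.r_[o["tcp_pos"][:2],o["tcp_pos"][2]-.079]
fit(A,g,16,0,.0)
fit(cloud(camera("top")),g,16,0,.0)
E
python3 go.py 0.5644 0.1708 0.28 178.6
```

```text
time_s: 8.75
tcp_pos: [0.5726, -0.1026, 0.2317]
tool_rot: [3.141, -0.006, -2.86]
wrist_force: [1.2, -0.1, -1.8]
grip_width: 0.0454
finger_force: 63.8
time_s: 9.15
tcp_pos: [0.5734, -0.1021, 0.2799]
tool_rot: [3.14, -0.004, -2.86]
wrist_force: [0.7, 0.3, -2.5]
grip_width: 0.0454
finger_force: 64.1
fit 1610 [ 0.5751 -0.1005  0.203 ] [16.5  0.4] 0.0008
fit 0 [ 0.5718 -0.0979  0.2002] [25.5  0.7] nan
t 9.25 p [ 0.5735 -0.102   0.2791] yaw -163.89 w 0.0453 F [-0.3 -0.4 -1.6] j [-0.2   0.31  1.46 -0.    1.38 -2.05]
twist units 3.5  shift units x,y,z [ 0.315  5.451 -0.018]h.py:22: RuntimeWarning: Mean of empty slice.
  print("fit",m.sum(),x[:3].round(4),np.degrees(x[3:]).round(1),np.abs(r.fun).mean().round(5))
  ret = ret.dtype.type(ret / rcount)
```

```bash
python3 -m pendant '[[0,0,0,0.875],[0,0,0,0.875],[0,0,0,0.875],[0,0,0,0.875],[0.05,0.8,0,0],[0.05,0.8,0,0],[0.05,0.8,0,0],[0.05,0.8,0,0]]' >/dev/null
python3 -m pendant '[[0.05,0.8,0,0],[0.05,0.8,0,0],[0,0.6,0,0],[0,0,0,0],[0,0,0,0]]'
python3 - <<'E'
from h import *
A=cloud(camera("scene")); o=get_obs(); g=np.r_[o["tcp_pos"][:2],o["tcp_pos"][2]-.079]
fit(A,g,-1.4,0,.0)
# crate rim fit: dist to rim centre-lines (outer edges 127x155)
m=(A[:,2]>.076)&(A[:,2]<.086)&(abs(A[:,0]-.533)<.09)&(abs(A[:,1]-.134)<.1); B=A[m,:2]
def f(x):
    c,s=np.cos(x[2]),np.sin(x[2]); L=(B-x[:2])@np.array([[c,-s],[s,c]])
    dx=np.minimum(abs(L[:,0]),abs(abs(L[:,0])-.061)); dy=np.minimum(abs(L[:,1]),abs(abs(L[:,1])-.075))
    return np.maximum(np.minimum(dx,dy)-.0025,0)
r=least_squares(f,[.533,.134,-.024],loss="soft_l1",f_scale=.002); x=r.x; c,s=np.cos(x[2]),np.sin(x[2])
print("crate",x[:2],np.degrees(x[2]),f(x).mean(),m.sum())
for k,q in((0,(-.0305,-.0375)),(2,(.0305,-.0375)),(3,(.0305,.0375))): print(k,x[0]+c*q[0]-s*q[1],x[1]+s*q[0]+c*q[1])
E
python3 go.py 0.5644 0.1708 0.28 178.6
```

```text
time_s: 10.55
tcp_pos: [0.5657, 0.1684, 0.2797]
tool_rot: [-3.14, -0.003, 3.119]
wrist_force: [-0.6, 1.0, -2.1]
grip_width: 0.0454
finger_force: 63.8
fit 1179 [0.5677 0.1767 0.2035] [-0.4  0.5] 0.00101
crate [0.53288738 0.13387061] -1.4884809122106433 0.0005093029635586225 789
0 0.5014235767260112 0.09717552837400639
2 0.5624029933461755 0.0955909941634479
3 0.5643511911460425 0.17056568672922368
t 10.6 p [0.5659 0.1676 0.2801] yaw 178.62 w 0.045 F [-0.1 -0.5 -1.8] j [ 0.27  0.32  1.44 -0.    1.38 -1.28]
twist units 0.0  shift units x,y,z [0.031 0.063 0.002]
```

```bash
python3 -m pendant '[[0.05,0.06,0,0],[0,0,0.5,0],[0,0,0.6,0],[0,0,0.6,0],[0,0,0.6,0],[0,0,0.5,0],[0,0,0.2,0],[0,0,0,0]]'
python3 -m pendant '[[0,0,0.1,0],[0,0,0,0]]'; python3 go.py 0.5638 0.1705 0.1 178.6
python3 - <<'E'
from h import *
p=camera("scene"); cv2.imwrite("pics/s4.png",cv2.resize(p["color"][140:300,300:460,::-1],None,fx=3.7,fy=3.7))
A=cloud(p); o=get_obs(); g=np.r_[o["tcp_pos"][:2],o["tcp_pos"][2]-.079]
fit(A,g,-1.4,0,.05)
E
```

```text
time_s: 11.4
tcp_pos: [0.5632, 0.1703, 0.1303]
tool_rot: [-3.141, -0.003, 3.116]
wrist_force: [0.1, -0.8, -1.9]
grip_width: 0.0455
finger_force: 64.0
time_s: 11.6
tcp_pos: [0.5645, 0.1713, 0.1274]
tool_rot: [3.141, 0.002, 3.117]
wrist_force: [0.6, 0.3, -1.9]
grip_width: 0.0452
finger_force: 64.0
t 11.6 p [0.5645 0.1713 0.1274] yaw 178.59 w 0.0452 F [ 0.6  0.3 -1.9] j [ 0.27  0.42  1.68  0.    1.03 -1.27]
twist units -0.0  shift units x,y,z [ 0.014 -0.015  0.548]
fit 731 [0.5667 0.1725 0.0509] [-0.6  0.3] 0.00101
```

View pics/s4.png

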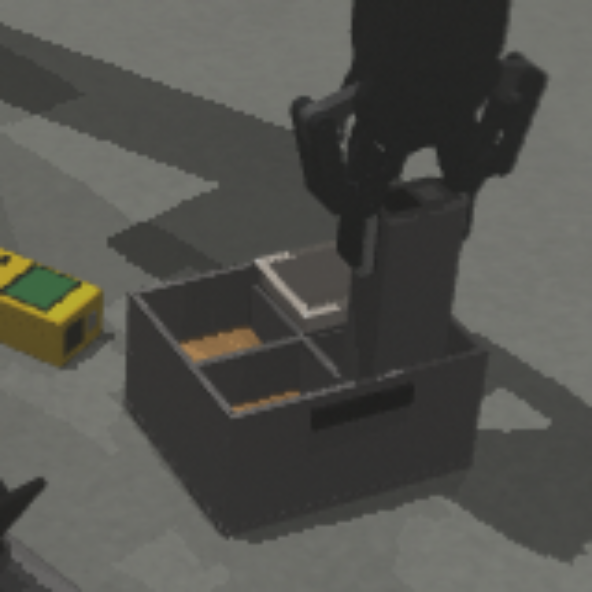

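Tester1 is inside the far-right cell, clear of its walls ((400,340) in the crop). Now a slow descent by feel.

```bash
P='python3 -m pendant'; python3 -m pendant '[[0.01,0,0.1,0],[0,0,0.12,0],[0,0,0.12,0],[0,0,0.04,0],[0,0,0,0]]' |sed -n 1,4p
python3 -m pendant '[[0,0,0.03,0],[0,0,0.03,0],[0,0,0,0]]' |sed -n 1,4p
python3 -m pendant '[[0,0,0.02,0],[0,0,0.02,0],[0,0,0,0]]' |sed -n 1,4p
```

```text
time_s: 12.15
tcp_pos: [0.5631, 0.1712, 0.1069]
tool_rot: [-3.141, -0.001, 3.117]
wrist_force: [0.2, 0.4, -1.5]
time_s: 12.45
tcp_pos: [0.5634, 0.1713, 0.1044]
tool_rot: [3.142, -0.0, 3.117]
wrist_force: [0.2, -0.0, -2.6]
time_s: 12.75
tcp_pos: [0.5634, 0.1712, 0.1024]
tool_rot: [-3.142, -0.0, 3.117]
wrist_force: [0.4, 0.3, -2.3]
```

```bash
python3 -m pendant '[[0,0,0.02,0],[0,0,0.02,0],[0,0,0,0]]' |sed -n 1,4p
python3 -m pendant '[[0,0,0.02,0],[0,0,0,0]]' |sed -n 1,4p
python3 -m pendant '[[0,0,0.02,0],[0,0,0,0]]' |sed -n 1,4p
```

```text
time_s: 13.05
tcp_pos: [0.5633, 0.1713, 0.1003]
tool_rot: [-3.142, -0.0, 3.117]
wrist_force: [-0.2, 0.6, -2.2]
time_s: 13.25
tcp_pos: [0.5634, 0.1713, 0.0994]
tool_rot: [3.142, -0.0, 3.117]
wrist_force: [0.0, 0.5, -2.4]
time_s: 13.45
tcp_pos: [0.5634, 0.1713, 0.0984]
tool_rot: [-3.142, -0.0, 3.117]
wrist_force: [0.2, -0.2, -2.2]
```

```bash
python3 -m pendant '[[0,0,0.02,0],[0,0,0,0]]' |sed -n 1,4p
python3 -m pendant '[[0,0,0.02,0],[0,0,0,0]]' |sed -n 1,4p
python3 -m pendant '[[0,0,0.02,0],[0,0,0,0]]' |sed -n 1,4p
```

```text
time_s: 13.65
tcp_pos: [0.5635, 0.1713, 0.0977]
tool_rot: [3.141, 0.0, 3.117]
wrist_force: [-1.1, -0.9, 0.1]
time_s: 13.85
tcp_pos: [0.5635, 0.1713, 0.097]
tool_rot: [3.141, 0.001, 3.117]
wrist_force: [-1.0, -1.0, 2.4]
time_s: 14.05
tcp_pos: [0.5636, 0.1713, 0.0963]
tool_rot: [3.141, 0.001, 3.117]
wrist_force: [-2.2, -1.2, 6.4]
```

Contact is clear: the vertical force went from -2.3 N to +6.4 N. Releasing and rising.

```bash
python3 -m pendant '[[0,0,0,0],[0,0,0,0],[0,0,0,0],[0,0,0,0],[0,0,0,0],[0,0,-0.1,0],[0,0,-0.2,0],[0,0,-0.4,0]]' 0.7
python3 -m pendant '[[0,0,-0.8,0],[0,0,-0.9,0],[0,0,-0.8,0],[0,0,-0.2,0],[0,0,0,0]]' 0.8 >/dev/null
python3 - <<'E'
from h import *
A=cloud(camera("scene")); fit(A,[.5635,.171,.022],-1.4,0,.05)
C=np.vstack([A,cloud(camera("top"))]); fit(C,[.5936,-.186,.045],16,32,.076)
E
python3 go.py 0.6435 -0.172 0.25 195.8
```

```text
time_s: 14.85
tcp_pos: [0.5627, 0.1711, 0.1303]
tool_rot: [-3.141, -0.002, 3.117]
wrist_force: [0.4, -0.4, 0.1]
grip_width: 0.06
finger_force: 0.0
fit 603 [0.5653 0.1695 0.0212] [-2.2  0.2] 0.00101
fit 1350 [ 0.5934 -0.1852  0.0454] [17.2 32.6] 0.001
t 15.45 p [0.5627 0.1711 0.2645] yaw 178.61 w 0.0682 F [-0.7 -0.1 -0.5] j [ 0.28  0.32  1.47  0.    1.35 -1.27]
twist units -3.44  shift units x,y,z [ 0.314 -7.042  0.291]
```

```bash
python3 -m pendant '[[0,0,0,-0.86],[0,0,0,-0.86],[0,0,0,-0.86],[0,0,0,-0.86],[0.03,-0.78,0,0],[0.03,-0.78,0,0],[0.03,-0.78,0,0],[0.03,-0.78,0,0]]' >/dev/null
python3 -m pendant '[[0.03,-0.78,0,0],[0.03,-0.78,0,0],[0.03,-0.78,0,0],[0.03,-0.78,0,0],[0.07,-0.78,0.3,0],[0,0,0.4,0],[0,0,0,0],[0,0,0,0]]'
python3 go.py 0.6432 -0.1715 0.104 195.8
```

```text
time_s: 17.05
tcp_pos: [0.6434, -0.1702, 0.2288]
tool_rot: [3.139, -0.003, -2.866]
wrist_force: [0.2, 0.6, -0.5]
grip_width: 0.0683
finger_force: 0.0
t 17.05 p [ 0.6434 -0.1702  0.2288] yaw -164.18 w 0.0683 F [ 0.2  0.6 -0.5] j [-0.28  0.47  1.34  0.    1.34 -2.12]
twist units 0.0  shift units x,y,z [ 0.011 -0.025  2.495]
```

```bash
python3 -m pendant '[[0.01,-0.02,0.4,0],[0,0,0.5,0],[0,0,0.5,0],[0,0,0.5,0],[0,0,0.4,0],[0,0,0.16,0],[0,0,0,0]]'
python3 -m pendant '[[0,0,0,0],[0,0,0,0],[0,0,0,0],[0,0,0,0],[0,0,0,0],[0,0,0,0]]' 0.3
```

```text
time_s: 17.75
tcp_pos: [0.6437, -0.1708, 0.1071]
tool_rot: [3.141, -0.001, -2.864]
wrist_force: [-0.1, 0.1, -0.8]
grip_width: 0.0684
finger_force: 0.0
time_s: 18.35
tcp_pos: [0.6449, -0.1716, 0.1094]
tool_rot: [-3.141, 0.003, -2.866]
wrist_force: [-0.5, 1.1, 6.0]
grip_width: 0.0452
finger_force: 61.6
```

```bash
python3 -m pendant '[[-0.027,0,-0.043,0],[-0.027,0,-0.043,0],[-0.027,0,-0.043,0],[-0.027,0,-0.043,0],[0,0,0,0]]' | sed -n 1,4p
python3 -m pendant '[[0.05,0,-0.04,0],[0.05,0,-0.04,0],[0.05,0,-0.04,0],[0.05,0,-0.04,0],[0.055,0,-0.033,0],[0.055,0,-0.033,0],[0.055,0,-0.033,0],[0.055,0,-0.033,0]]' | sed -n 1,4p
python3 -m pendant '[[0.06,0,-0.024,0],[0.06,0,-0.024,0],[0.06,0,-0.024,0],[0.06,0,-0.024,0],[0.062,0,-0.016,0],[0.062,0,-0.016,0],[0.062,0,-0.016,0],[0.062,0,-0.016,0]]'| sed -n 1,4p
python3 -m pendant '[[0.06,0,-0.01,0],[0.04,0,0,0],[0.04,0,0,0],[0.04,0,0,0],[0.02,0,0,0],[0,0,0,0]]'
python3 - <<'E'
from h import *
A=cloud(camera("scene")); o=get_obs(); g=np.r_[o["tcp_pos"][:2],o["tcp_pos"][2]-.079]
fit(A,g,16,0,.05)
E
```

```text
time_s: 18.85
tcp_pos: [0.649, -0.1703, 0.1161]
tool_rot: [3.141, -0.001, -2.866]
wrist_force: [-1.7, -0.5, -0.8]
time_s: 19.65
tcp_pos: [0.6294, -0.1754, 0.1309]
tool_rot: [3.141, 0.002, -2.866]
wrist_force: [5.3, 3.3, -8.3]
time_s: 20.45
tcp_pos: [0.6069, -0.182, 0.1396]
tool_rot: [-3.141, 0.005, -2.866]
wrist_force: [6.9, 3.2, -5.6]
time_s: 21.05
tcp_pos: [0.5985, -0.1845, 0.1412]
tool_rot: [-3.141, 0.008, -2.866]
wrist_force: [6.7, 4.4, -3.4]
grip_width: 0.0457
finger_force: 65.2
fit 922 [ 0.602  -0.1788  0.0614] [16.2  0.1] 0.00092
```

```bash
python3 -m pendant '[[-0.03,0,-0.1,0],[0,0,-0.3,0],[0,0,-0.7,0],[0,0,-0.8,0],[0,0,-0.8,0],[0,0,-0.2,0],[0,0,0,0],[0,0,0,0]]'
python3 - <<'E'
from h import *
A=cloud(camera("scene")); o=get_obs(); g=np.r_[o["tcp_pos"][:2],o["tcp_pos"][2]-.079]
fit(A,g,16,0,.0)
E
python3 go.py 0.502 0.0972 0.28 178.5
```

```text
time_s: 21.9
tcp_pos: [0.5959, -0.185, 0.2823]
tool_rot: [3.14, -0.004, -2.866]
wrist_force: [-0.1, 0.4, -2.6]
grip_width: 0.0455
finger_force: 65.4
fit 1887 [ 0.6    -0.1828  0.2026] [15.9  0.5] 0.00076
t 21.95 p [ 0.5958 -0.1849  0.2817] yaw -164.2 w 0.0454 F [-1.   0.7 -3.1] j [-0.32  0.38  1.35 -0.    1.42 -2.17]
twist units 3.46  shift units x,y,z [2.024 5.591 0.034]
```

```bash
python3 -m pendant '[[0,0,0,0.865],[0,0,0,0.865],[0,0,0,0.865],[0,0,0,0.865],[0.26,0.7,0,0],[0.26,0.7,0,0],[0.26,0.7,0,0],[0.26,0.7,0,0]]' >/dev/null
python3 -m pendant '[[0.26,0.7,0,0],[0.26,0.7,0,0],[0.26,0.7,0,0],[0.27,0.69,0,0],[0,0,0,0],[0,0,0,0]]'
python3 - <<'E'
from h import *
A=cloud(camera("scene")); o=get_obs(); g=np.r_[o["tcp_pos"][:2],o["tcp_pos"][2]-.079]
fit(A,g,-1.4,0,.0)
E
python3 go.py 0.499 0.0972 0.28 178.5
```

```text
time_s: 23.35
tcp_pos: [0.4991, 0.0974, 0.2825]
tool_rot: [-3.14, -0.003, 3.118]
wrist_force: [0.0, -0.3, -3.0]
grip_width: 0.045
finger_force: 65.2
fit 1202 [0.5037 0.1052 0.2034] [-0.9  0.5] 0.0011
t 23.4 p [0.4995 0.0967 0.2827] yaw 178.54 w 0.0456 F [ 0.3  0.8 -1.9] j [ 0.17  0.19  1.62 -0.    1.34 -1.38]
twist units 0.01  shift units x,y,z [0.011 0.009 0.055]
```

```bash
python3 -m pendant '[[0.03,0.01,0,0],[0,0,0.4,0],[0,0,0.6,0],[0,0,0.6,0],[0,0,0.5,0],[0,0,0.3,0],[0,0,0.1,0],[0,0,0,0]]' | sed -n 1,4p
python3 - <<'E'
from h import *
p=camera("top"); cv2.imwrite("pics/t5.png",cv2.resize(p["color"][170:310,180:320,::-1],None,fx=4,fy=4))
A=cloud(camera("scene")); o=get_obs(); g=np.r_[o["tcp_pos"][:2],o["tcp_pos"][2]-.079]
fit(A,g,-1.4,0,.03)
E
python3 -m pendant '[[0,0,0.1,0],[0,0,0.1,0],[0,0,0,0]]' | sed -n 1,4p
python3 -m pendant '[[0,0,0.03,0],[0,0,0.03,0],[0,0,0,0]]' | sed -n 1,4p
```

```text
time_s: 24.2
tcp_pos: [0.4985, 0.0969, 0.1586]
tool_rot: [-3.141, -0.002, 3.114]
wrist_force: [1.4, -0.3, -1.5]
fit 828 [0.5035 0.0965 0.08  ] [-1.7  0.5] 0.00107
time_s: 24.6
tcp_pos: [0.4981, 0.0976, 0.1487]
tool_rot: [-3.141, -0.001, 3.116]
wrist_force: [-0.5, -0.9, -2.4]
time_s: 24.9
tcp_pos: [0.4985, 0.0977, 0.1461]
tool_rot: [-3.142, -0.0, 3.116]
wrist_force: [-0.5, 0.0, -2.9]
```

View pics/t5.png

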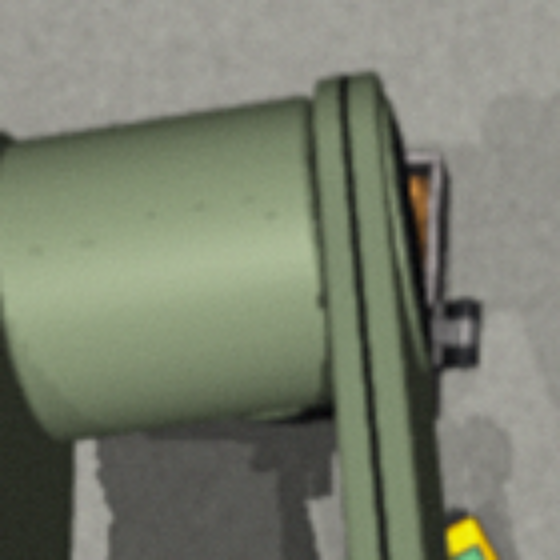

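The arm hides the crate from the top camera here, so this picture doesn't help. The scene fit puts the foot in the cell with about 10 mm of play, and there is no side force. Continuing slowly.

```bash
python3 -m pendant '[[0,0,0.07,0],[0,0,0.07,0],[0,0,0.07,0],[0,0,0.07,0],[0,0,0,0]]' | sed -n 1,4p
python3 -m pendant '[[0,0,0.03,0],[0,0,0.03,0],[0,0,0,0]]' | sed -n 1,4p
python3 -m pendant '[[0,0,0.02,0],[0,0,0.02,0],[0,0,0,0]]' | sed -n 1,4p
```

```text
time_s: 25.4
tcp_pos: [0.4982, 0.0976, 0.1316]
tool_rot: [-3.141, -0.001, 3.116]
wrist_force: [-0.7, 0.6, -2.4]
time_s: 25.7
tcp_pos: [0.4985, 0.0977, 0.1291]
tool_rot: [3.142, -0.0, 3.116]
wrist_force: [-1.0, -0.0, -2.1]
time_s: 26.0
tcp_pos: [0.4985, 0.0977, 0.1271]
tool_rot: [3.142, -0.0, 3.116]
wrist_force: [-0.1, 0.3, -3.2]
```

```bash
python3 -m pendant '[[0,0,0.02,0],[0,0,0.02,0],[0,0,0,0]]' | sed -n 1,4p
python3 -m pendant '[[0,0,0.02,0],[0,0,0,0]]' |sed -n 1,4p
python3 -m pendant '[[0,0,0.02,0],[0,0,0,0]]' |sed -n 1,4p
python3 -m pendant '[[0,0,0.02,0],[0,0,0,0]]' |sed -n 1,4p
```

```text
time_s: 26.3
tcp_pos: [0.4985, 0.0977, 0.1251]
tool_rot: [3.142, -0.0, 3.116]
wrist_force: [-0.3, 0.4, -2.4]
time_s: 26.5
tcp_pos: [0.4985, 0.0977, 0.1241]
tool_rot: [3.142, -0.0, 3.116]
wrist_force: [0.4, 1.1, -2.2]
time_s: 26.7
tcp_pos: [0.4985, 0.0977, 0.1231]
tool_rot: [3.142, -0.0, 3.116]
wrist_force: [-0.4, -0.5, -2.7]
time_s: 26.9
tcp_pos: [0.4985, 0.0977, 0.1221]
tool_rot: [3.142, -0.0, 3.116]
wrist_force: [0.4, 0.2, -2.6]
```

```bash
python3 -m pendant '[[0,0,0.02,0],[0,0,0,0]]' |sed -n 1,4p
python3 -m pendant '[[0,0,0.02,0],[0,0,0,0]]' |sed -n 1,4p
python3 -m pendant '[[0,0,0.02,0],[0,0,0,0]]' |sed -n 1,4p
```

```text
time_s: 27.1
tcp_pos: [0.4987, 0.0977, 0.1211]
tool_rot: [3.141, 0.0, 3.116]
wrist_force: [0.6, -0.4, -3.0]
time_s: 27.3
tcp_pos: [0.4987, 0.0977, 0.1205]
tool_rot: [3.141, 0.0, 3.116]
wrist_force: [-0.5, -0.3, 0.3]
time_s: 27.5
tcp_pos: [0.4987, 0.0977, 0.1197]
tool_rot: [3.141, 0.001, 3.116]
wrist_force: [-1.3, 0.0, 4.1]
```

Contact again: -2.7 N to +4.1 N. Release, rise and check.

```bash
python3 -m pendant '[[0,0,0.01,0],[0,0,0,0]]' | sed -n 4p
python3 -m pendant '[[0,0,0,0],[0,0,0,0],[0,0,0,0],[0,0,0,0],[0,0,0,0],[0,0,-0.1,0],[0,0,-0.2,0],[0,0,-0.4,0]]' 0.7
python3 -m pendant '[[0,0,-0.8,0],[0,0,-0.9,0],[0,0,-0.8,0],[0,0,-0.8,0],[0,0,0,0],[0,0,0,0]]' >/dev/null
python3 -m pendant '[[0.7,0,0,0],[0.8,0,0,0],[0.8,0,0,0],[0.2,0,0,0],[0,0,0,0],[0,0,0,0]]'
python3 - <<'E'
from h import *
p=camera("scene"); cv2.imwrite("pics/s6.png",p["color"][150:400,180:540,::-1].repeat(2,0).repeat(2,1))
A=cloud(p); fit(A,[.5635,.171,.022],-1.4,0,.06); fit(A,[.5015,.0975,.043],-1.4,0,.06)
for q in("cup","spray","converter","adapter"): print(q,[np.round(d["centre"],3) for d in place_of(q,p)[:1]])
E
```

```text
wrist_force: [-1.3, -0.7, 6.1]
time_s: 28.5
tcp_pos: [0.4978, 0.0976, 0.1537]
tool_rot: [-3.141, -0.002, 3.116]
wrist_force: [1.3, -0.3, -0.9]
grip_width: 0.0597
finger_force: 0.0
time_s: 29.7
tcp_pos: [0.3743, 0.101, 0.3183]
tool_rot: [-3.141, 0.0, 3.116]
wrist_force: [-0.3, 0.3, -0.8]
grip_width: 0.0602
finger_force: 0.0
fit 554 [0.5658 0.1693 0.0212] [-2.1 -0.1] 0.00103
fit 698 [0.503  0.0981 0.041 ] [-1.5  0.2] 0.00104
cup [array([0.5  , 0.175, 0.079])]
spray [array([0.75 , 0.289, 0.003])]
converter [array([ 0.739,  0.006, -0.001])]
adapter [array([ 0.762, -0.275, -0.001])]
```

View pics/s6.png

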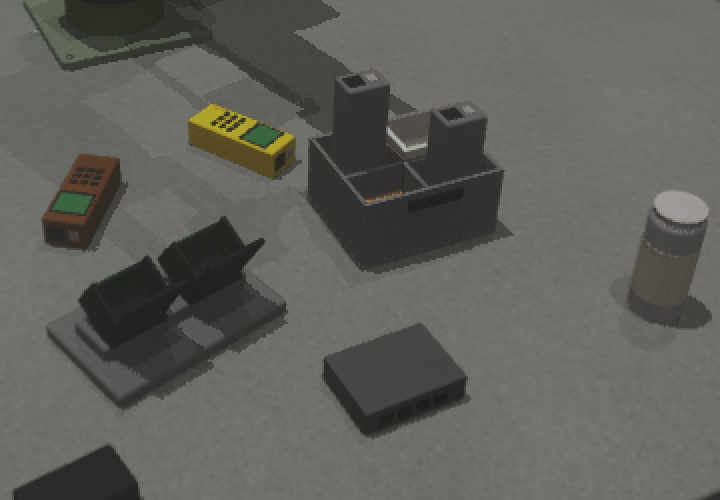

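Both testers stand upright in their own cells, at (360,120) and (457,140). The dock is empty, and the cup and bystanders haven't moved.

```bash
python3 -c "
from plant import *
print(job_done())"
```

```text
the job is handed in; nothing more can be done
None
```

Both testers now stand upright, head up, on the pads of two separate free crate cells (cell3 and cell0), each lowered until it rested before release; the cup and bystanders were left in place, and the job was handed in at about 30 s.

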